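Press two paper mends under boards and round weights

TASK

Put the two mends of the print under pressure: on each of the two white blotter cards lay the plywood press board of the same shape flat, centred and square with the card (long board on the long card, square board on the square card), then stand a round steel weight upright in the middle of each board, the large one on the long board and the small one on the square board. Leave the square weights, the jar and the dish where they are.

Things in the scene. Friction and masses are not known exactly. Their poses are not given: they have to be found in the camera images.
- card_long_mid (a point): Long blotter card: white card rectangle 120 x 70 mm, 2 mm thick, fixed flat on the grey picture of the print. Point: centre of its top face (2 mm above the bench). x along its 120 mm length, z up.
- card_square_mid (a point): Square blotter card: white card 70 x 70 mm, 2 mm thick, fixed flat on the grey picture of the print. Point: centre of its top face (2 mm above the bench). x and y along its sides, z up.
- board_long_center (a point): Long press board: loose bare plywood block 100 x 50 mm, 18 mm thick, about 75 g, lying flat on the bench. Point: its centre, 9 mm above its underside. x along its 100 mm length, y across its 50 mm width, z up.
- board_square_center (a point): Square press board: loose bare plywood block 50 x 50 mm, 18 mm thick, about 40 g, lying flat on the bench. Point: its centre, 9 mm above its underside. x and y along its sides, z up.
- round_big_center (a point): Large round weight: loose upright plain steel cylinder, 48 mm diameter, 40 mm high, about 0.56 kg (0.4 to 0.75), bright top. Point: its centre, 20 mm above its underside; z is its axis.
- round_small_center (a point): Small round weight: loose upright plain steel cylinder, 32 mm diameter, 40 mm high, about 0.25 kg (0.18 to 0.34), bright top. Point: its centre, 20 mm above its underside; z is its axis.
- block_big_center (a point): Large square weight, not wanted: loose steel block 46 x 46 mm, 40 mm high, bright top. Point: its centre, 20 mm above its underside.
- block_small_center (a point): Small square weight, not wanted: loose steel block 32 x 32 mm, 40 mm high, bright top. Point: its centre, 20 mm above its underside.
- jar: Bystander: closed amber glass jar, 66 mm diameter, 75 mm high, standing to one side. Origin: centre of its underside.
- dish: Bystander: small white swab dish, 84 mm diameter, 16 mm high, standing to one side. Origin: centre of its underside.
Things that resemble listed ones, but are neither listed nor needed, are in the scene too. What is shaped like the part that bears round_big_center but pink or turquoise is not meant. Leave any black look-alike of the part that bears board_square_center alone.

How it is judged:
By the outcome, as a careful person would: the job done as asked, in the order asked, and still so for the second after the job is handed in, with the robot touching nothing.
It also fails if it takes over 102 s, if anything falls off the work surface, if the arm or the gripper's body presses on something with over 40 N, if the wrist force passes 120 N, or if a joint passes its speed limit or range.

ROBOT

A 6-joint arm with a two-finger parallel gripper is mounted at the origin on the work surface. World frame = base frame: x ahead of the robot, y to its left, z up, the work surface at z = 0. Lengths are in m, angles in rad, forces in N, time in s.
With the tool pointing down it reaches from about 0.3 to 0.75 m from the base axis. Payload 8.5 kg.
Tool frame: the origin (TCP) lies between the finger pads; the fingertips stand 11 mm ahead of it and the grasp point (between the pads) lies 8 mm behind it; z points along the fingers, y is the line along which they close (so a half turn about z gives the same grasp; the last joint's range is limited). The gripper opens to 85 mm and grips with 20 to 120 N. Pads are 22 mm wide; open, the fingers measure 114 mm over their backs; the gripper's body (76 mm by 85 mm) begins 54 mm behind the grasp point. The pads swing forward as they close: fully open they stand 13 mm farther back than shut.
Start: joints at [1.131, 0.381, 1.297, -0, 1.464, -0.215], TCP at [0.123, 0.536, 0.242] pointing down, gripper open.
Joint ranges: [-3.11, 3.11], [-0.89, 2.33], [0.22, 2.48], [-1.42, 4.56], [0.17, 2.85], [-2.88, 2.88]. Speed limits (rad/s): [2.39, 2.39, 3.14, 3.14, 3.14, 3.14].

INTERFACE

Orientations are given as a unit quaternion [x, y, z, w].
In Python, from cell import ctrl, capture, camera_params gives the robot as it stands.
- The arm moves only by the tool apply_moves, never from a script. Its argument "deltas" is one flat list of numbers, 5 for each row, row after row: the shift along the tool's x, y, z as a fraction of full scale, then the turn about the tool's z as a fraction of full scale, then the opening, from 0 (shut) to 1 (fully open). A call has 1 to 12 rows; each row is the pose to reach, as a shift and turn from the pose commanded when the call began, along the tool's axes at that moment, turning the shorter way round; what a row does not reach only later rows make up. Full scale, the value 1, is 15 cm for a shift and 360 degrees for a turn. A row lasts 1/8 s, in which the tool goes at most 62.5 mm and 10.7 degrees, less where a joint would pass 70% of its speed; a pose out of reach is approached as far as the arm can. A call with a number of a shift or a turn outside -1 to 1 is refused whole. A call with a gripper value outside its range is refused whole. The fingers move at their own pace and stop on an object; "grip_force" is the grip in N (left out, the last holds). Time passes only in rows, so rows that repeat a pose let the fingers close. It gives the time, the measured TCP pose, the force, the opening and the grip force at its end, in the units of the state.
- ctrl.get_obs(): the state, without advancing time (a new reading comes with each control period).
- capture(name): name is "side" or "top" or "wrist"; returns the picture (480x640x3 uint8, red, green, blue); there is no depth.
- camera_params(name): a dict with "vfov" (degrees; the focal length in pixels is half the picture's height over the tangent of half this angle, whatever the lens; pixels are square), "cx", "cy" (the principal point, pixels), "R" (3x3) and "t" (3): a world point X has camera coordinates R X + t. Camera axes: x right, y down, z forward; pixel columns grow to the right and rows downward; lengths in m; the calibration is good to about 2 mm. A picture is of the moment at which its call begins: read the wrist's pose just before it. camera_params takes no time and is no camera call; for the wrist camera it gives the pose at the moment of the call.
- ctrl.sign_off(): hands the job in; it is judged then, once.
The state is a dict: "clock": time; "qpos": joint angles; "qvel": joint speeds; "tau": joint torques, N m; "tcp_pos": TCP position; "ee_rot": TCP orientation; "force": force on the tool from outside, world axes, zero at the start; "ft_torque": the same for the moment, N m; "finger_gap": opening from 0.0 (shut) to 1.0 (fully open); "grasp_force": force on a finger pad.
Only numpy, scipy, OpenCV 4.12 (cv2) and the standard library are available. Lean on these libraries where they do the work, as an engineer would, in place of code of your own. Each camera call takes 0.05 s, during which the arm holds its last target. There are 200 camera calls.

## Working session

There is one attempt and no reset: what is moved stays moved. The work goes in short steps, Python scripts to look and compute and a tool call to move; the robot and the scene stay as the last step left them, time stands still between calls to the robot, and variables do not carry over. Pictures are saved under pics/ and viewed, at most 18 in all, crops included, and the job is handed in when it is done.

Besides the shell and the picture viewer there is one more tool, called as name(argument=value, ...) on one line, values as JSON. apply_moves: Moves the arm, as the interface text tells. Shift numbers are shares of 15 cm and turn numbers shares of 360 degrees, none past 1 either way. Its arguments: {"type":"object","properties":{"deltas":{"type":"array"},"grip_force":{"type":"number"}},"required":["deltas"]}

```bash
mkdir -p pics; ls
python3 - <<'E'
from cell import ctrl,capture,camera_params
import cv2
for n in("top","side"):
    cv2.imwrite(f"pics/{n}0.png",capture(n)[:,:,::-1]); p=camera_params(n); print(n,p)
o=ctrl.get_obs(); print(o["clock"],o["tcp_pos"],o["ee_rot"],o["finger_gap"])
E
```

```text
pics
top {'vfov': 42.15333721138812, 'cx': 311.7986101246236, 'cy': 234.81314855912893, 'R': array([[ 0.02440296, -0.99934899,  0.0265723 ],
       [-0.98976301, -0.0278906 , -0.13996892],
       [ 0.14061892, -0.02288463, -0.98979928]]), 't': array([-0.05375897,  0.51424161,  1.16938471])}
side {'vfov': 43.6102987663395, 'cx': 332.8778160645691, 'cy': 233.70588189853032, 'R': array([[ 0.99584764, -0.09006342, -0.01326886],
       [-0.06762848, -0.63432247, -0.77010479],
       [ 0.06094154,  0.76780439, -0.63777939]]), 't': array([-0.53040819,  0.06015522,  1.2526927 ])}
0.1 [0.122477   0.5359382  0.24179889] [ 1.12164135e-01  9.93689484e-01 -6.07475777e-04 -2.17206992e-04] 0.997821740916188
```

View pics/top0.png

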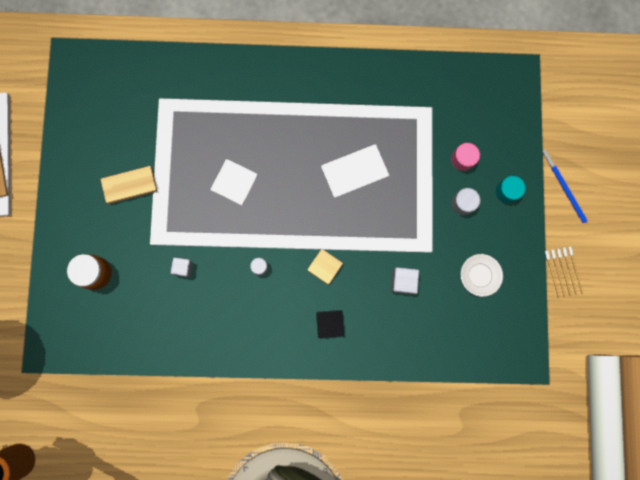

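View pics/side0.png

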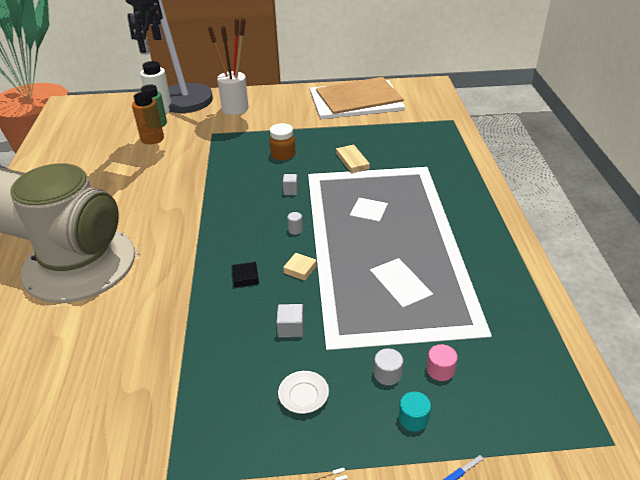

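The top view shows the long board at (129,184), the square board at (325,266), the long card at (355,170) and the square card at (234,182). The steel rounds are at (467,201) (big) and (259,266) (small). The pink and turquoise cylinders and the black square are decoys. Next I'll measure by segmentation.

```bash
cat > h.py <<'E'
from cell import ctrl,capture,camera_params
import cv2,numpy as np
def unproj(p,uv,z):
    f=240/np.tan(np.radians(p["vfov"]/2)); uv=np.atleast_2d(uv).astype(float)
    d=np.c_[(uv[:,0]-p["cx"])/f,(uv[:,1]-p["cy"])/f,np.ones(len(uv))]@p["R"]
    c=-p["R"].T@p["t"]; return (c+d*((z-c[2])/d[:,2])[:,None])[:,:2]
def proj(p,X):
    f=240/np.tan(np.radians(p["vfov"]/2)); c=np.atleast_2d(X)@p["R"].T+p["t"]
    return c[:,:2]/c[:,2:]*f+[p["cx"],p["cy"]]
def blob(im,seed,tol,k=8):
    """flood fill from seed in upscaled image -> contour in pixels"""
    big=cv2.resize(im,None,fx=k,fy=k,interpolation=cv2.INTER_CUBIC)
    m=np.zeros((big.shape[0]+2,big.shape[1]+2),np.uint8)
    s=(int(seed[0]*k),int(seed[1]*k))
    cv2.floodFill(big,m,s,0,(tol,)*3,(tol,)*3,4|cv2.FLOODFILL_FIXED_RANGE|cv2.FLOODFILL_MASK_ONLY|(255<<8))
    c=max(cv2.findContours(m[1:-1,1:-1],cv2.RETR_EXTERNAL,cv2.CHAIN_APPROX_NONE)[0],key=cv2.contourArea)
    return (c[:,0]+.5)/k-.5
def rect(xy):
    (cx,cy),(w,h),a=cv2.minAreaRect((xy*1000).astype(np.float32))
    if w<h: w,h,a=h,w,a+90
    return np.round([cx,cy,w,h,(a+90)%180-90],1)
E
python3 - <<'E'
from h import *
im=cv2.imread("pics/top0.png"); p=camera_params("top")
for n,s,z,t in [("cardL",(355,170),.002,60),("cardS",(234,182),.002,60),("boardL",(129,184),.018,50),("boardS",(325,266),.018,50),("rb",(467,201),.04,45),("rs",(259,266),.04,45),("bb",(406,281),.04,40),("bs",(180,267),.04,40)]:
    c=blob(im,s,t); print(n,rect(unproj(p,c,z)), c.min(0),c.max(0), im[s[1],s[0]])
q=im[130:300,90:260]; cv2.imwrite("pics/c1.png",cv2.resize(im[90:300,90:350],None,fx=3,fy=2.85,interpolation=cv2.INTER_CUBIC))
E
```

```text
cardL [ 655.2 -124.6  122.2   72.3  -66.3] [320.9375 144.1875] [388.4375 196.6875] [242 241 242]
cardS [624.4 118.9  72.5  72.4  65.2] [210.1875 158.9375] [256.4375 204.4375] [242 241 242]
boardL [609.5 325.  100.1  50.2 -73.2] [100.8125 165.9375] [155.0625 201.8125] [130 195 230]
boardS [458.8 -67.   52.4  51.3 -32.5] [307.8125 248.1875] [341.1875 282.8125] [149 218 243]
rb [ 594.  -344.    44.8   44.2  -71.3] [456.3125 188.1875] [478.9375 210.5625] [224 213 214]
rs [452.9  61.1  28.6  28.4   1.6] [250.6875 258.0625] [265.5625 272.9375] [233 227 227]
bb [ 433.  -223.    43.2   43.1   -4.7] [394.1875 267.9375] [417.6875 291.9375] [229 221 220]
bs [447.7 210.8  29.3  29.1  -7.2] [171.0625 257.9375] [187.9375 274.4375] [232 225 225]
```

View pics/c1.png

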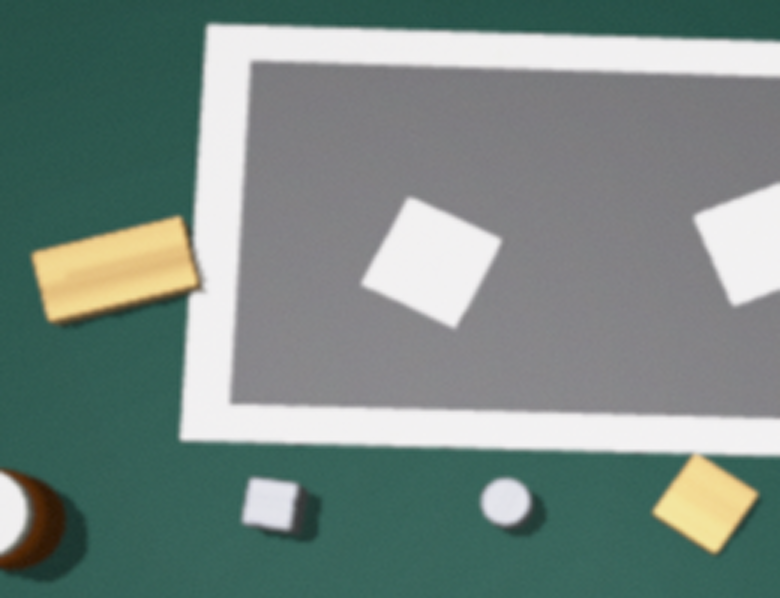

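The crop shows the boards, cards and small round cleanly. The fitted sizes match the given ones to within about 2 mm, and the steel tops read about 3 mm small. Next I'll write the move helper.

```bash
cat >> h.py <<'E'
from scipy.spatial.transform import Rotation as Ro
def pose():
    o=ctrl.get_obs(); R=Ro.from_quat(o["ee_rot"]).as_matrix()
    return o,np.array(o["tcp_pos"]),R,np.degrees(np.arctan2(R[1,1],R[0,1]))
def go(x,y,z,yaw):
    """needed shift/turn in move units; yaw = world angle (deg) of the closing line"""
    o,t,R,cy=pose(); d=R.T@(np.array([x,y,z])/1000-t)/.15
    turn=-((yaw-cy+90)%180-90)/360
    print("t=%.1f"%o["clock"],"tcp",np.round(t*1000,1),"yaw %.1f"%cy,"gap %.3f"%o["finger_gap"],"F",np.round(o["force"],1),"-> shift",np.round(d,3),"turn %.4f"%turn,"q6 %.2f"%o["qpos"][5])
E
python3 -c "
from h import *
go(609.5,325,180,16.8)"
```

```text
t=0.1 tcp [122.5 535.9 241.8] yaw 77.1 gap 0.998 F [0.5 0.5 0.4] -> shift [-3.479 -0.647  0.412] turn 0.1676 q6 -0.22
```

apply_moves(deltas=[-1,-0.2,0.1,0.1676,1,-1,-0.2,0.1,0.1676,1,-1,-0.2,0.1,0.1676,1,-1,-0.2,0.1,0.1676,1,-1,-0.2,0.1,0.1676,1,-1,-0.2,0.1,0.1676,1,-1,-0.2,0.1,0.1676,1])

```text
clock: 0.98
tcp_pos: [0.2621, 0.4733, 0.227]
ee_rot: [0.596, 0.803, -0.0, -0.0]
force: [0.2, 0.5, 0.1]
finger_gap: 1.003
grasp_force: 0.0
```

```bash
python3 -c "
from h import *
go(609.5,325,180,16.8)"
```

```text
t=1.0 tcp [262.1 473.3 227. ] yaw 16.8 gap 1.003 F [0.2 0.5 0.1] -> shift [-1.618  1.93   0.313] turn 0.0001 q6 0.55
```

apply_moves(deltas=[-0.81,0.965,0.1,0,1,-0.81,0.965,0.1,0,1,-0.81,0.965,0.1,0,1,-0.81,0.965,0.1,0,1])

```text
clock: 1.48
tcp_pos: [0.439, 0.3968, 0.2111]
ee_rot: [0.597, 0.802, -0.001, -0.0]
force: [-1.0, 0.9, 0.2]
finger_gap: 1.001
grasp_force: 0.0
```

apply_moves(deltas=[-0.81,0.965,0.1,0,0.72,-0.81,0.965,0.1,0,0.72,-0.81,0.965,0.1,0,0.72,-0.81,0.965,0.1,0,0.72,-0.81,0.965,0.1,0,0.72,-0.81,0.965,0.1,0,0.72])

```text
clock: 2.22
tcp_pos: [0.6082, 0.3256, 0.1979]
ee_rot: [0.595, 0.803, 0.0, -0.0]
force: [-0.2, 0.0, -0.0]
finger_gap: 0.721
grasp_force: 0.0
```

Run:
```python
from h import *
go(609.5,325,14,16.8)
p=camera_params("wrist"); im=capture("wrist"); cv2.imwrite("pics/w1.png",im[:,:,::-1])
print(p["vfov"],-p["R"].T@p["t"],proj(p,[[.6095,.325,.018]]))
```

```text
t=2.2 tcp [608.2 325.6 197.9] yaw 16.9 gap 0.721 F [-0.2  0.  -0. ] -> shift [-0.007  0.007  1.226] turn 0.0004 q6 0.02
71.39141297828404 [0.58829552 0.39269851 0.32765123] [[319.17258855 215.1395616 ]]
```

View pics/w1.png

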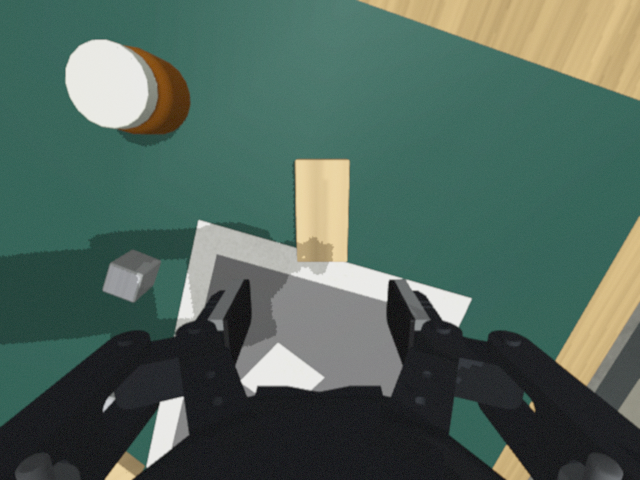

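The wrist view shows the long board with corners at about (295,160), (349,160), (347,262) and (297,262), a few pixels off the prediction. I'll fit it from the wrist view.

Run:
```python
from h import *
im=cv2.imread("pics/w1.png"); p=camera_params("wrist")
print(unproj(p,[[295,160],[349,160],[347,262],[297,262]],.018)*1000)
print(rect(unproj(p,[[295,160],[349,160],[347,262],[297,262]],.018)))
c=blob(im,(322,200),55); print(rect(unproj(p,c,.018)),c.min(0),c.max(0))
# side camera check
ps=camera_params("side"); s=cv2.imread("pics/side0.png")
print("pred in side",proj(ps,[[.6095,.325,.018],[.655,-.1246,.002],[.6244,.1189,.002]]))
for n,sd,z in[("bL",(352,156),.018),("cL",(400,282),.002),("cS",(369,209),.002),("bS",(300,266),.018),("rb",(389,360),.04),("rs",(295,217),.04)]:
    c=blob(s,sd,45); print(n,rect(unproj(ps,c,z)))
```

```text
[[573.67813555 367.58803652]
 [620.57641337 381.86643396]
 [649.81119809 287.53115636]
 [602.51156727 273.13042163]]
[611.7 327.6  98.8  49.4 -73. ]
[576.7 284.8 238.3 153.6  25.1] [175.9375 159.0625] [401.1875 328.1875]
pred in side [[351.35133083 154.75677698]
 [399.64006758 280.54370231]
 [367.92315599 208.05829458]]
bL [611.1 321.2 102.   50.8 -73.3]
cL [ 656.2 -126.   121.3   71.5  -66.3]
cS [625.6 117.   71.9  71.5  65.3]
bS [458.7 -69.5  50.4  49.9  57.2]
rb [ 594.6 -345.5   45.4   45.4   81.5]
rs [453.8  59.2  29.1  28.9  42. ]
```

apply_moves(deltas=[-0.007,0.015,0.4,0,0.72,-0.007,0.015,0.7,0,0.72,-0.007,0.015,0.9,0,0.72,-0.007,0.015,1,0,0.72,-0.007,0.015,1,0,0.72])

```text
clock: 2.9
tcp_pos: [0.6115, 0.3245, 0.0473]
ee_rot: [0.596, 0.803, -0.0, -0.0]
force: [0.3, 0.4, 1.1]
finger_gap: 0.717
grasp_force: 0.0
```

Run:
```python
from h import *
go(610.5,325,14,16.8)
p=camera_params("wrist"); im=capture("wrist"); cv2.imwrite("pics/w2.png",im[:,:,::-1])
```

```text
t=2.9 tcp [611.5 324.5  47.3] yaw 16.8 gap 0.717 F [0.3 0.4 1.1] -> shift [ 0.005 -0.005  0.222] turn 0.0001 q6 0.02
```

View pics/w2.png

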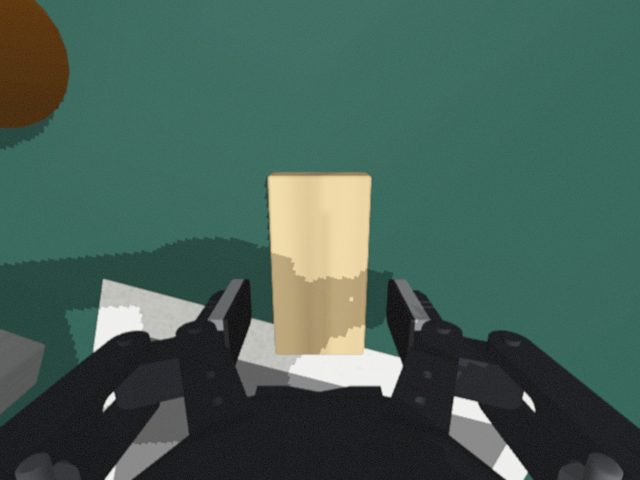

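The board spans columns 269 to 371, midway between the finger pads at 249 and 388. Next I'll go down and grip.

apply_moves(deltas=[0,0,0.12,0,0.72,0,0,0.17,0,0.72,0,0,0.2,0,0.72,0,0,0.22,0,0.72,0,0,0.22,0,0.72], grip_force=40)

```text
clock: 3.58
tcp_pos: [0.612, 0.3241, 0.0143]
ee_rot: [0.596, 0.803, 0.0, -0.0]
force: [0.7, 0.0, 0.4]
finger_gap: 0.719
grasp_force: 0.0
```

apply_moves(deltas=[0,0,0,0,0.6,0,0,0,0,0.4,0,0,0,0,0.4,0,0,0,0,0.4,0,0,0,0,0.4])

```text
clock: 4.2
tcp_pos: [0.6122, 0.3242, 0.0149]
ee_rot: [0.596, 0.803, 0.0, 0.0]
force: [-0.0, 0.1, 4.8]
finger_gap: 0.573
grasp_force: 43.2
```

apply_moves(deltas=[0,0,-0.15,0,0.4,0,0,-0.35,0,0.4,0,0,-0.55,0,0.4,0,0,-0.6,0,0.4,0,0,-0.6,0,0.4])

```text
clock: 4.82
tcp_pos: [0.6116, 0.324, 0.1035]
ee_rot: [0.596, 0.803, -0.0, -0.0]
force: [0.1, -0.1, -1.2]
finger_gap: 0.577
grasp_force: 42.6
```

Run:
```python
from h import *
go(655.7,-125.3,60,23.7)
p=camera_params("wrist"); im=capture("wrist"); cv2.imwrite("pics/w3.png",im[:,:,::-1])
```

```text
t=4.8 tcp [611.6 324.  103.5] yaw 16.8 gap 0.577 F [ 0.1 -0.1 -1.2] -> shift [-2.952 -0.583  0.291] turn -0.0192 q6 0.02
```

View pics/w3.png

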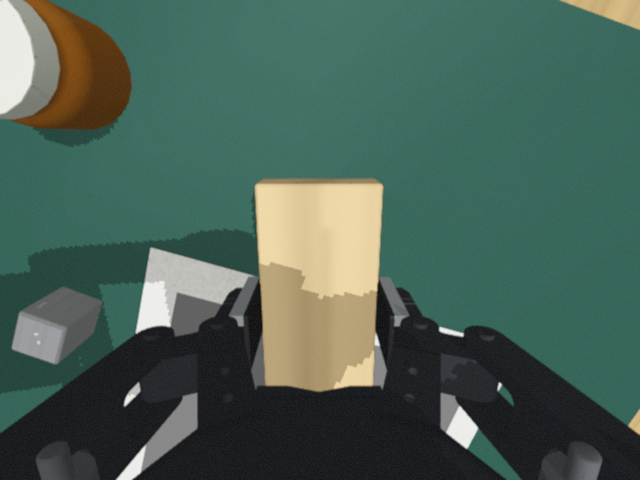

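The board is held level, with its far top edge from (256,184) to (383,184). I'll compute its offset along the length and then travel.

Run:
```python
from h import *
o,t,R,cy=pose(); p=camera_params("wrist")
e=unproj(p,[[256,184],[383,184],[320,184]],.1066)
for q in e: print(np.round((R.T@(np.r_[q,.1066]-t))*1000,1))
```

```text
[ 53.1 -23.1  -3.7]
[53.2 24.7 -3.8]
[53.1  1.  -3.8]
```

apply_moves(deltas=[-0.4,-0.1,0,-0.0192,0.4,-0.8,-0.2,0,-0.0192,0.4,-1,-0.2,0,-0.0192,0.4,-1,-0.2,0,-0.0192,0.4])

```text
clock: 5.38
tcp_pos: [0.6266, 0.1696, 0.1028]
ee_rot: [0.548, 0.836, -0.001, -0.001]
force: [-0.5, -0.2, -0.8]
finger_gap: 0.575
grasp_force: 42.6
```

```bash
python3 -c "
from h import *
go(655.7,-125.3,60,23.7)"
```

```text
t=5.4 tcp [626.6 169.6 102.8] yaw 23.5 gap 0.575 F [-0.5 -0.2 -0.8] -> shift [-1.88  -0.605  0.286] turn -0.0005 q6 -0.33
```

apply_moves(deltas=[-0.4,-0.1,0,0,0.4,-0.8,-0.2,0,0,0.4,-0.95,-0.3,0.05,0,0.4,-0.95,-0.3,0.1,0,0.4])

```text
clock: 5.88
tcp_pos: [0.6421, 0.0226, 0.088]
ee_rot: [0.548, 0.837, -0.0, -0.001]
force: [0.6, 0.9, -1.0]
finger_gap: 0.572
grasp_force: 42.6
```

apply_moves(deltas=[-0.4,-0.1,0,0,0.4,-0.8,-0.25,0,0,0.4,-0.93,-0.305,0.05,0,0.4,-0.93,-0.305,0.15,0,0.4,-0.93,-0.305,0.15,0,0.4,-0.93,-0.305,0.15,0,0.4])

```text
clock: 6.62
tcp_pos: [0.6569, -0.1209, 0.0668]
ee_rot: [0.546, 0.838, 0.0, -0.0]
force: [-0.5, 0.2, -0.7]
finger_gap: 0.573
grasp_force: 42.6
```

```bash
python3 -c "
from h import *
go(655.5,-125,17.5,23.7)"
```

```text
t=6.6 tcp [ 656.9 -120.9   66.8] yaw 23.8 gap 0.573 F [-0.5  0.2 -0.7] -> shift [-0.021 -0.02   0.329] turn 0.0003 q6 -0.77
```

apply_moves(deltas=[-0.021,-0.02,0.15,0,0.4,-0.021,-0.02,0.25,0,0.4,-0.021,-0.02,0.3,0,0.4,-0.021,-0.02,0.33,0,0.4,-0.021,-0.02,0.33,0,0.4,-0.021,-0.02,0.33,0,0.4])

```text
clock: 7.38
tcp_pos: [0.6555, -0.127, 0.0178]
ee_rot: [0.547, 0.837, 0.0, 0.0]
force: [-0.2, -0.1, -0.8]
finger_gap: 0.574
grasp_force: 42.6
```

Run:
```python
from h import *
go(655.5,-125,17.2,23.7)
for n in("top","side"): cv2.imwrite(f"pics/{n}1.png",capture(n)[:,:,::-1])
im=cv2.imread("pics/top1.png"); s=cv2.imread("pics/side1.png")
a=cv2.resize(im[120:220,290:430],(560,400),interpolation=2); b=cv2.resize(s[230:330,340:480],(560,400),interpolation=2)
cv2.imwrite("pics/c2.png",cv2.resize(np.hstack([a,b]),(800,286)))
```

```text
t=7.4 tcp [ 655.5 -127.    17.8] yaw 23.7 gap 0.574 F [-0.2 -0.1 -0.8] -> shift [0.012 0.006 0.004] turn -0.0000 q6 -0.78
```

View pics/c2.png

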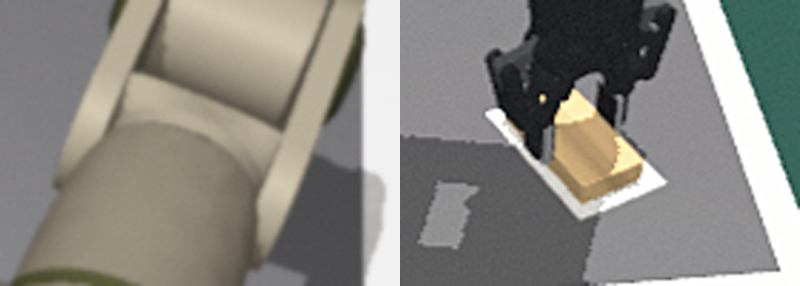

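The side view shows the held board sitting inside the card with an even margin. I'll lower it the last half millimetre and release.

apply_moves(deltas=[0.012,0.003,0.004,0,0.4,0.012,0.003,0.004,0,0.4,0.012,0.003,0.004,0,0.65,0.012,0.003,0.004,0,0.75,0.012,0.003,0.004,0,0.75,0.012,0.003,-0.1,0,0.75,0.012,0.003,-0.4,0,0.75,-0.5,0.003,-0.7,0,0.75,-1,0,-0.8,0,0.75,-1,0,-0.8,0,0.75,-1,0,-0.8,0,0.75])

```text
clock: 8.85
tcp_pos: [0.7159, -0.2674, 0.1388]
ee_rot: [0.548, 0.836, -0.0, 0.002]
force: [-0.9, 0.4, -0.4]
finger_gap: 0.753
grasp_force: 0.0
```

Run:
```python
from h import *
go(458.8,-68,120,-32.6)
pw=camera_params("wrist"); w=capture("wrist"); cv2.imwrite("pics/w4.png",w[:,:,::-1])
print(proj(pw,[[.6552,-.1246,.02]]))
for n in("top","side"):
    p=camera_params(n); im=capture(n)[:,:,::-1].copy(); cv2.imwrite(f"pics/{n}2.png",im)
    s=proj(p,[[.6552,-.1246,.02]])[0]; print(n,s,rect(unproj(p,blob(im,s,45),.02)))
```

```text
t=8.8 tcp [ 715.9 -267.4  138.8] yaw 23.5 gap 0.753 F [-0.9  0.4 -0.4] -> shift [ 1.903 -1.041  0.118] turn 0.1559 q6 -0.92
[[319.65469348  -0.64464968]]
top [355.46974056 167.97798273] [ 651.9 -123.8  104.    48.9  -66.4]
side [400.26650143 273.96832759] [ 650.9 -135.6  117.    65.6  -66.7]
```

View pics/w4.png

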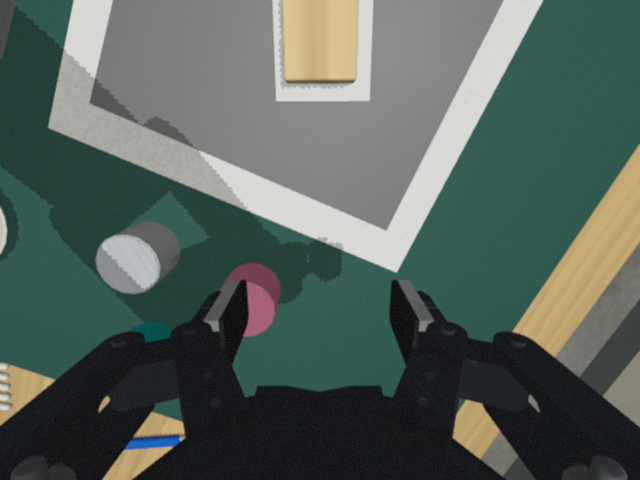

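The wrist view shows the long board square on the card: the card's near edge runs (276,101) to (370,101) and the board's near edge (284,82) to (357,82). I'll check the margins from above later. Next is the square board.

apply_moves(deltas=[0.95,-0.52,0,0.1559,0.75,0.95,-0.52,0,0.1559,0.75,0.95,-0.52,0,0.1559,0.75,0.95,-0.52,0,0.1559,0.75,0.95,-0.52,0,0.1559,0.75,0.95,-0.52,0,0.1559,0.75])

```text
clock: 9.75
tcp_pos: [0.5864, -0.1638, 0.1378]
ee_rot: [0.877, 0.481, -0.0, -0.0]
force: [-0.1, -1.2, -0.7]
finger_gap: 0.75
grasp_force: 0.0
```

Run:
```python
from h import *
go(458.8,-68,120,-32.6)
```

```text
t=9.8 tcp [ 586.4 -163.8  137.8] yaw -32.5 gap 0.750 F [-0.1 -1.2 -0.7] -> shift [ 0.081 -1.06   0.119] turn 0.0003 q6 0.10
```

apply_moves(deltas=[0.08,-1,0.1,0,0.75,0.08,-1,0.1,0,0.75,0.08,-1,0.1,0,0.75,0.08,-1,0.1,0,0.75,0.08,-1,0.1,0,0.75])

```text
clock: 10.38
tcp_pos: [0.4675, -0.0748, 0.1228]
ee_rot: [0.876, 0.482, 0.001, 0.001]
force: [0.4, -0.3, 0.5]
finger_gap: 0.755
grasp_force: 0.0
```

Run:
```python
from h import *
go(458.8,-68,14,-32.6)
p=camera_params("wrist"); w=capture("wrist")[:,:,::-1].copy(); cv2.imwrite("pics/w5.png",w)
s=proj(p,[[.4588,-.067,.018]])[0]; print(s)
c=blob(w,s,50); print(rect(unproj(p,c,.018)),c.min(0),c.max(0))
t=capture("top")[:,:,::-1].copy(); cv2.imwrite("pics/top3.png",t)
cv2.imwrite("pics/c3.png",np.hstack([cv2.resize(t[130:210,305:405],(400,320),interpolation=2),cv2.resize(w,(400,320))]))
```

```text
t=10.4 tcp [467.5 -74.8 122.8] yaw -32.4 gap 0.755 F [ 0.4 -0.3  0.5] -> shift [ 0.007 -0.074  0.726] turn 0.0006 q6 0.16
[302.59124925 234.47133478]
[459.4 -64.7  49.3  49.2 -32.8] [267.0625 197.9375] [335.6875 263.1875]
```

View pics/c3.png

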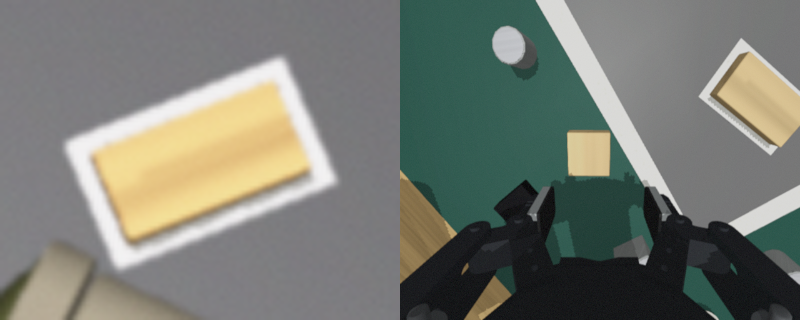

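The crop shows the long board on its card with all margins visible. The card corners are (65,145), (284,56), (337,184), (120,270) and the board-top corners are (92,155), (274,82), (312,170), (131,240). I'll work out the centring and go down on the square board.

Run:
```python
from h import *
p=camera_params("top")
f=lambda c:np.array(c)/4+[305-.375,130-.375]
print(rect(unproj(p,f([(65,145),(284,56),(337,184),(120,270)]),.002)),rect(unproj(p,f([(92,155),(274,82),(312,170),(131,240)]),.02)))
im=cv2.imread("pics/top3.png")
for t in(35,50,65,80): print(rect(unproj(p,blob(im,(355,170),t),.02)))
go(459,-67,14,-32.6)
```

```text
[ 654.4 -126.1  121.6   71.6  -65.7] [ 650.9 -123.9   99.3   48.8  -66.4]
[ 651.1 -122.8  100.3   48.9  -66.6]
[ 648.9 -123.7  101.6   54.6  -66.3]
[ 648.9 -123.8  102.6   56.1  -66.3]
[ 648.9 -124.   103.9   57.8  -66.4]
t=10.5 tcp [467.5 -75.1 122.5] yaw -32.4 gap 0.748 F [ 0.7  0.2 -0.1] -> shift [ 0.015 -0.078  0.723] turn 0.0005 q6 0.16
```

apply_moves(deltas=[0.007,-0.074,0.2,0,0.75,0.007,-0.074,0.4,0,0.75,0.007,-0.074,0.55,0,0.75,0.007,-0.074,0.65,0,0.75,0.007,-0.074,0.7,0,0.75,0.007,-0.074,0.726,0,0.75,0.007,-0.074,0.726,0,0.75])

```text
clock: 11.35
tcp_pos: [0.4581, -0.0679, 0.0135]
ee_rot: [0.876, 0.481, 0.0, 0.0]
force: [0.8, -0.1, 0.1]
finger_gap: 0.749
grasp_force: 0.0
```

Run:
```python
from h import *
go(459,-67,14,-32.6)
```

```text
t=11.3 tcp [458.1 -67.9  13.5] yaw -32.4 gap 0.749 F [ 0.8 -0.1  0.1] -> shift [ 0.009  0.002 -0.003] turn 0.0005 q6 0.16
```

apply_moves(deltas=[0.012,0.008,-0.003,0,0.6,0.012,0.008,-0.003,0,0.4,0.012,0.008,-0.003,0,0.4,0.012,0.008,-0.003,0,0.4,0.012,0.008,-0.003,0,0.4,0.012,0.008,-0.2,0,0.4,0.012,0.008,-0.5,0,0.4,0.012,0.008,-0.5,0,0.4,0.012,0.008,-0.5,0,0.4])

```text
clock: 12.48
tcp_pos: [0.4596, -0.0668, 0.0881]
ee_rot: [0.876, 0.482, -0.0, -0.0]
force: [-0.6, 0.8, -0.9]
finger_gap: 0.577
grasp_force: 41.9
```

Run:
```python
from h import *
go(627,118,60,-24.8)
o,t,R,cy=pose(); p=camera_params("wrist"); w=capture("wrist")[:,:,::-1].copy(); cv2.imwrite("pics/w6.png",w)
z=t[2]-.014+.018
s=proj(p,[np.r_[t[:2]+R[:2,0]*.01,z]])[0]
for tol in (30,45): 
    c=blob(w,s,tol); u=unproj(p,c,z); v=(np.c_[u,np.full(len(u),z)]-t)@R*1000; print(s,v.min(0),v.max(0))
cv2.imwrite("pics/c4.png",w[120:420,120:520])
```

```text
t=12.5 tcp [459.6 -66.8  88.1] yaw -32.4 gap 0.577 F [-0.6  0.8 -0.9] -> shift [1.638 0.282 0.187] turn -0.0212 q6 0.17
[318.33858281 289.59994418] [  2.57838088 -24.01711805  -4.00871886] [27.00210344 24.06525814 -3.99277547]
[318.33858281 289.59994418] [-20.68237017 -24.12065498  -4.0087785 ] [27.16939246 24.16618991 -3.99172699]
```

View pics/c4.png

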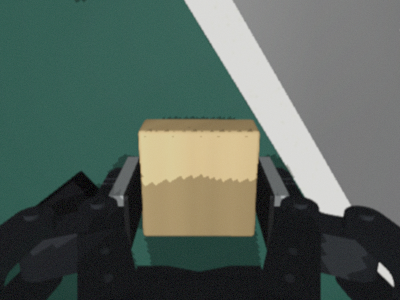

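The square board is held level and square. I'll stop short of the square card so the wrist camera can measure it.

apply_moves(deltas=[0.3,0.1,-0.05,-0.0212,0.4,0.7,0.2,-0.1,-0.0212,0.4,0.9,0.28,-0.1,-0.0212,0.4,0.9,0.28,-0.1,-0.0212,0.4,0.9,0.28,-0.1,-0.0212,0.4,0.9,0.28,-0.1,-0.0212,0.4])

```text
clock: 13.28
tcp_pos: [0.567, 0.0238, 0.1031]
ee_rot: [0.843, 0.538, -0.0, -0.0]
force: [-0.4, -0.6, -0.6]
finger_gap: 0.571
grasp_force: 41.8
```

Run:
```python
from h import *
go(627,118,60,-24.8)
p=camera_params("wrist"); w=capture("wrist")[:,:,::-1].copy(); cv2.imwrite("pics/w7.png",w)
s=proj(p,[[.626,.118,.002]])[0]; print(s)
for tol in(40,60): c=blob(w,s,tol); print(rect(unproj(p,c,.002)),c.min(0),c.max(0))
```

```text
t=13.3 tcp [567.   23.8 103.1] yaw -24.9 gap 0.571 F [-0.4 -0.6 -0.6] -> shift [0.738 0.1   0.287] turn -0.0002 q6 0.27
[340.87532053  71.25055577]
[625.6 120.4  69.9  69.9 -24.6] [281.5625   3.6875] [397.4375 125.9375]
[625.6 120.4  70.6  70.4 -24.6] [281.0625   3.0625] [397.9375 126.4375]
```

apply_moves(deltas=[0.3,0.05,0,0.0,0.4,0.6,0.1,0.05,0,0.4,0.73,0.1,0.2,0,0.4,0.73,0.1,0.3,0,0.4,0.73,0.1,0.35,0,0.4,0.73,0.1,0.35,0,0.4,0.73,0.1,0.35,0,0.4])

```text
clock: 14.2
tcp_pos: [0.6275, 0.1169, 0.0518]
ee_rot: [0.843, 0.538, 0.001, 0.0]
force: [-0.2, -0.4, -0.2]
finger_gap: 0.573
grasp_force: 41.9
```

Run:
```python
from h import *
go(625,118,16.6,-24.7)
```

```text
t=14.2 tcp [627.5 116.9  51.8] yaw -24.8 gap 0.573 F [-0.2 -0.4 -0.2] -> shift [-0.001 -0.019  0.235] turn -0.0004 q6 0.43
```

apply_moves(deltas=[-0.001,-0.019,0.12,0,0.4,-0.001,-0.019,0.2,0,0.4,-0.001,-0.019,0.232,0,0.4,-0.001,-0.019,0.238,0,0.4,-0.001,-0.019,0.238,0,0.4,-0.001,-0.019,0.238,0,0.4,-0.001,-0.019,0.238,0,0.65,-0.001,-0.019,0.238,0,0.75,-0.001,-0.019,0.238,0,0.75,0,-0.019,0.15,0,0.75,0,-0.02,-0.1,0,0.75,-0.3,-0.02,-0.3,0,0.75])

```text
clock: 15.7
tcp_pos: [0.6064, 0.0792, 0.098]
ee_rot: [0.842, 0.54, 0.001, 0.001]
force: [-0.2, -1.2, 1.0]
finger_gap: 0.753
grasp_force: 0.0
```

Run:
```python
from h import *
go(567,23.8,120,-24.8)
```

```text
t=15.7 tcp [606.4  79.2  98. ] yaw -24.6 gap 0.753 F [-0.2 -1.2  1. ] -> shift [-0.445 -0.085 -0.147] turn 0.0005 q6 0.37
```

apply_moves(deltas=[-0.35,-0.09,-0.25,0,0.75,-0.35,-0.09,-0.3,0,0.75,-0.35,-0.09,-0.3,0,0.75,-0.35,-0.09,-0.3,0,0.75])

```text
clock: 16.2
tcp_pos: [0.5715, 0.0368, 0.1401]
ee_rot: [0.842, 0.539, -0.0, -0.0]
force: [-0.7, 0.9, -0.2]
finger_gap: 0.751
grasp_force: 0.0
```

Run:
```python
from h import *
go(655,-125,120,23.7)
p=camera_params("wrist"); w=capture("wrist")[:,:,::-1].copy(); cv2.imwrite("pics/w8.png",w)
s=proj(p,[[.626,.118,.02]])[0]; print(s)
for tol in(20,35,50): c=blob(w,s,tol); print(rect(unproj(p,c,.02)),c.min(0),c.max(0))
t=capture("top")[:,:,::-1].copy(); cv2.imwrite("pics/top4.png",t); pt=camera_params("top")
for tol in(25,35,50): print("top",rect(unproj(pt,blob(t,(234,182),tol),.02)))
x,y=int(s[0]),int(s[1]); cr=w[max(0,y-80):y+80,x-100:x+100]
cv2.imwrite("pics/c5.png",np.hstack([cv2.resize(t[140:220,190:290],(400,320),interpolation=2),cv2.resize(cr,(400,320),interpolation=2)]))
```

```text
t=16.2 tcp [571.5  36.8 140.1] yaw -24.7 gap 0.751 F [-0.7  0.9 -0.2] -> shift [-0.747  0.957  0.133] turn -0.1346 q6 0.29
[340.99313922  98.02574762]
[624.7 119.5  49.2  48.5 -24.9] [303.1875  58.3125] [375.1875 132.9375]
[623.4 116.9  54.8  50.3  65.2] [302.1875  57.8125] [375.4375 141.8125]
[623.4 117.   55.6  50.8  65.3] [301.8125  57.1875] [375.8125 142.3125]
top [657.5  65.4 154.  130.4 -11. ]
top [657.7  65.4 155.3 131.2 -11. ]
top [663.4  70.3 157.9 146.5  -7.2]
```

View pics/c5.png

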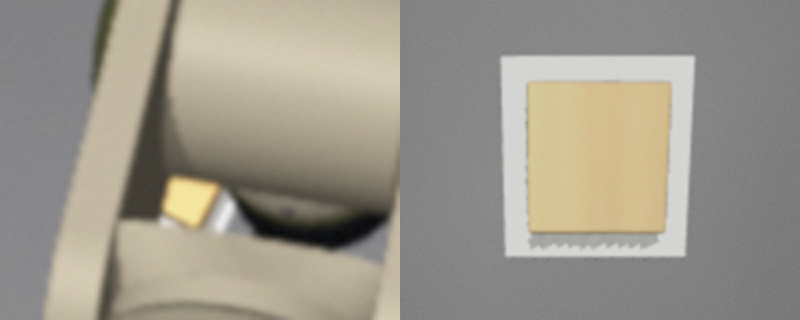

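The square board sits within about 1 mm of the card centre, at (624.7,119.5) against (625.6,120.4). Next I'll go round to view the long board with the wrist camera.

Run:
```python
from h import *
go(700,-226,150,23.7)
```

```text
t=16.3 tcp [571.4  36.8 139.9] yaw -24.7 gap 0.753 F [ 0.6 -0.3  0. ] -> shift [-1.232  1.511 -0.07 ] turn -0.1345 q6 0.29
```

apply_moves(deltas=[-0.75,0.9,-0.07,-0.1345,0.75,-0.75,0.9,-0.07,-0.1345,0.75,-0.75,0.9,-0.07,-0.1345,0.75,-0.75,0.9,-0.07,-0.1345,0.75,-0.75,0.9,-0.07,-0.1345,0.75])

```text
clock: 16.92
tcp_pos: [0.647, -0.1229, 0.15]
ee_rot: [0.546, 0.838, -0.0, -0.001]
force: [-0.5, 1.3, -0.2]
finger_gap: 0.753
grasp_force: 0.0
```

Run:
```python
from h import *
go(700,-226,150,23.7)
```

```text
t=16.9 tcp [ 647.  -122.9  150. ] yaw 23.8 gap 0.753 F [-0.5  1.3 -0.2] -> shift [-0.772  0.045 -0.001] turn 0.0004 q6 -0.78
```

apply_moves(deltas=[-0.7,0.045,-0.3,0,0.75,-0.7,0.045,-0.3,0,0.75,-0.7,0.045,-0.3,0,0.75,-0.7,0.045,-0.3,0,0.75,-0.7,0.045,-0.3,0,0.75])

```text
clock: 17.55
tcp_pos: [0.6948, -0.2148, 0.1956]
ee_rot: [0.547, 0.837, -0.0, -0.001]
force: [-0.3, -0.4, 0.7]
finger_gap: 0.745
grasp_force: 0.0
```

Run:
```python
from h import *
go(655,-125,120,23.7)
p=camera_params("wrist"); w=capture("wrist")[:,:,::-1].copy(); cv2.imwrite("pics/w9.png",w)
s=proj(p,[[.653,-.1246,.02]])[0]; print(s)
for tol in(20,30): c=blob(w,s,tol); print(rect(unproj(p,c,.02)),c.min(0),c.max(0))
x,y=int(s[0]),int(s[1]); y0=max(0,y-90); cv2.imwrite("pics/c6.png",cv2.resize(w[y0:y0+180,x-100:x+100],None,fx=3.2,fy=3.2,interpolation=2)); print("crop",x-100,y0)
# hull of card: near-white
m=((w.min(2)>150)&(np.ptp(w,axis=2)<25)).astype(np.uint8)
for c in cv2.findContours(m,0,1)[0]:
    if 1500<cv2.contourArea(cv2.convexHull(c)): print("white",rect(unproj(p,c[:,0],.002)))
```

```text
t=17.6 tcp [ 694.8 -214.8  195.6] yaw 23.7 gap 0.745 F [-0.3 -0.4  0.7] -> shift [ 0.654 -0.002  0.505] turn 0.0000 q6 -0.88
[315.88115771 101.94526788]
[ 654.2 -122.5   98.5   49.4  -66.3] [288.1875  35.4375] [347.9375 159.0625]
[ 654.1 -122.9   99.4   50.1  -66.3] [287.4375  35.1875] [348.0625 159.9375]
crop 215 11
white [ 448.7 -381.8   85.4   70.8  -80.9]
white [ 656.7 -122.8  120.4   71.5  -66.3]
white [ 645.4 -126.1  305.4  298.1  -90. ]
```

View pics/c6.png

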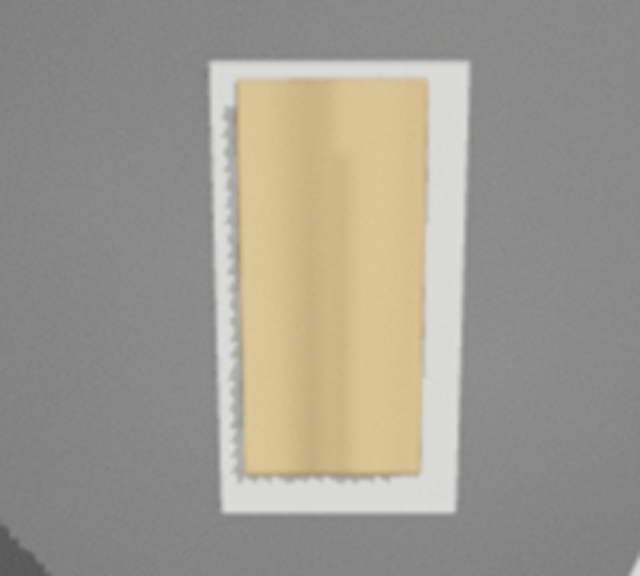

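The wrist view confirms the long board is square with the card but about 2.5 mm off in tool −y. I'll close the fingers centred on the card line so they push it true.

Run:
```python
from h import *
go(657.5,-124.4,60,23.7)
```

```text
t=17.6 tcp [ 694.8 -214.9  195.9] yaw 23.7 gap 0.751 F [ 0.3 -0.   0.3] -> shift [0.652 0.015 0.907] turn -0.0000 q6 -0.88
```

apply_moves(deltas=[0.4,0.01,0.3,0,0.75,0.652,0.015,0.6,0,0.75,0.652,0.015,0.85,0,0.75,0.652,0.015,0.9,0,0.75,0.652,0.015,0.907,0,0.75,0.652,0.015,0.907,0,0.75], grip_force=20)

```text
clock: 18.35
tcp_pos: [0.6588, -0.1265, 0.0623]
ee_rot: [0.548, 0.837, 0.0, 0.002]
force: [-0.1, 0.1, 0.0]
finger_gap: 0.751
grasp_force: 0.0
```

Run:
```python
from h import *
go(657.5,-124.4,18.5,23.7)
```

```text
t=18.4 tcp [ 658.8 -126.5   62.3] yaw 23.6 gap 0.751 F [-0.1  0.1  0. ] -> shift [ 0.017 -0.003  0.292] turn -0.0003 q6 -0.78
```

apply_moves(deltas=[0.01,-0.003,0.15,0,0.75,0.01,-0.003,0.24,0,0.75,0.01,-0.003,0.285,0,0.75,0.01,-0.003,0.29,0,0.75,0.01,-0.003,0.29,0,0.6,0.01,-0.003,0.29,0,0.5,0.01,-0.003,0.29,0,0.5,0.01,-0.003,0.29,0,0.5,0.01,-0.003,0.29,0,0.5])

```text
clock: 19.48
tcp_pos: [0.6572, -0.1247, 0.0176]
ee_rot: [0.547, 0.837, 0.0, 0.001]
force: [-0.5, -0.2, 5.1]
finger_gap: 0.578
grasp_force: 22.4
```

apply_moves(deltas=[0,0,0,0,0.7,0,0,0,0,0.8,0,0,0,0,0.8,0,0,-0.1,0,0.8,0,0,-0.4,0,0.8,-0.3,0,-0.8,0,0.8,-0.65,0,-1,0,0.8,-0.65,0,-1,0,0.8,-0.65,0,-1,0,0.8,-0.65,0,-1,0,0.8])

```text
clock: 20.72
tcp_pos: [0.6954, -0.2125, 0.1659]
ee_rot: [0.547, 0.837, -0.0, -0.001]
force: [0.0, 0.5, -0.2]
finger_gap: 0.801
grasp_force: 0.0
```

Run:
```python
from h import *
go(595,-345,120,52)
p=camera_params("wrist"); w=capture("wrist")[:,:,::-1].copy(); cv2.imwrite("pics/w10.png",w)
s=proj(p,[[.657,-.1246,.02]])[0]; print(s)
for tol in(20,30): c=blob(w,s,tol); print(rect(unproj(p,c,.02)),c.min(0),c.max(0))
m=((w.min(2)>150)&(np.ptp(w,axis=2)<25)).astype(np.uint8)
for c in cv2.findContours(m,0,1)[0]:
    if 1500<cv2.contourArea(cv2.convexHull(c)): print("white",rect(unproj(p,c[:,0],.002)))
```

```text
t=20.7 tcp [ 695.4 -212.5  165.9] yaw 23.7 gap 0.801 F [ 0.   0.5 -0.2] -> shift [-0.541 -0.967  0.306] turn -0.0787 q6 -0.87
[318.381574   102.88003096]
[ 656.2 -121.7   98.5   49.4  -66.4] [285.8125  26.5625] [352.6875 163.8125]
[ 656.2 -122.    99.2   50.   -66.3] [284.9375  26.3125] [352.9375 164.5625]
white [ 461.9 -380.7   85.8   42.8  -80.9]
white [ 656.8 -123.1  120.7   71.   -66.3]
white [ 645.4 -130.4  297.8  296.1    0. ]
```

apply_moves(deltas=[-0.54,-0.95,0.1,-0.0787,0.8,-0.54,-0.95,0.1,-0.0787,0.8,-0.54,-0.95,0.1,-0.0787,0.8,-0.54,-0.95,0.15,-0.0787,0.8,-0.54,-0.95,0.15,-0.0787,0.8,-0.54,-0.95,0.15,-0.0787,0.8], grip_force=60)

```text
clock: 21.52
tcp_pos: [0.5987, -0.3437, 0.1444]
ee_rot: [0.325, 0.946, 0.0, -0.0]
force: [0.8, 0.6, 0.8]
finger_gap: 0.799
grasp_force: 0.0
```

Run:
```python
from h import *
go(595,-345,20,52)
p=camera_params("wrist"); w=capture("wrist")[:,:,::-1].copy(); cv2.imwrite("pics/w11.png",w)
s=proj(p,[[.595,-.345,.04]])[0]; print(s)
for tol in(20,30,40): c=blob(w,s,tol); print(rect(unproj(p,c,.04)),c.min(0),c.max(0))
```

```text
t=21.5 tcp [ 598.7 -343.7  144.4] yaw 52.0 gap 0.799 F [0.8 0.6 0.8] -> shift [ 0.014 -0.022  0.829] turn 0.0001 q6 -1.60
[313.17117935 233.73706187]
[ 594.3 -341.9   46.    45.6  -63.3] [285.0625 199.1875] [347.6875 261.0625]
[ 594.4 -342.    46.4   46.1  -63.1] [284.6875 199.0625] [347.9375 261.3125]
[ 594.4 -341.9   46.8   46.4  -62.6] [284.4375 198.8125] [348.0625 261.4375]
```

View pics/w11.png

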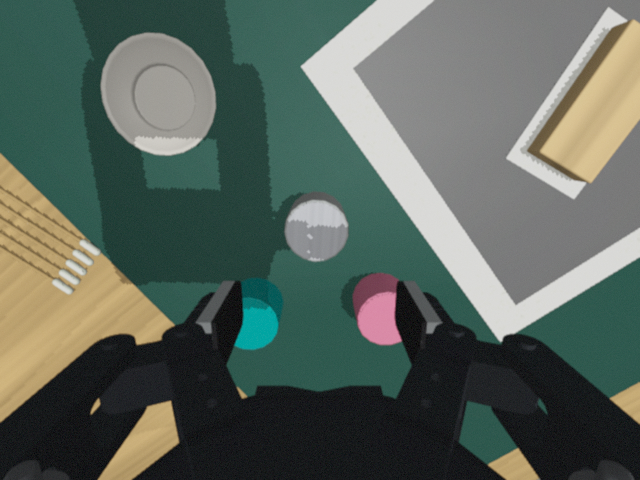

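The grey weight is at (316,230), with the turquoise and pink decoys behind it at (255,315) and (380,310). The finger line clears both, so I'll go down.

apply_moves(deltas=[0.02,-0.015,0.3,0,0.8,0.02,-0.015,0.5,0,0.8,0.02,-0.015,0.65,0,0.8,0.02,-0.015,0.76,0,0.8,0.02,-0.015,0.82,0,0.8,0.02,-0.015,0.84,0,0.8,0.02,-0.015,0.84,0,0.8])

```text
clock: 22.45
tcp_pos: [0.5943, -0.3452, 0.0189]
ee_rot: [0.326, 0.945, -0.0, 0.0]
force: [-0.8, -0.3, 1.2]
finger_gap: 0.802
grasp_force: 0.0
```

apply_moves(deltas=[0,0,0,0,0.65,0,0,0,0,0.5,0,0,0,0,0.4,0,0,0,0,0.4,0,0,0,0,0.4,0,0,0,0,0.4])

```text
clock: 23.2
tcp_pos: [0.595, -0.3449, 0.0197]
ee_rot: [0.326, 0.945, 0.0, 0.001]
force: [1.7, 3.1, 5.9]
finger_gap: 0.546
grasp_force: 62.7
```

apply_moves(deltas=[0,0,-0.1,0,0.4,0,0,-0.3,0,0.4,0,0,-0.5,0,0.4,0,0,-0.6,0,0.4,0,0,-0.6,0,0.4,0,0,-0.6,0,0.4])

```text
clock: 23.95
tcp_pos: [0.5935, -0.3447, 0.1067]
ee_rot: [0.326, 0.945, 0.0, -0.001]
force: [-0.9, 0.9, -6.5]
finger_gap: 0.54
grasp_force: 62.8
```

Run:
```python
from h import *
go(657,-123.5,90,23.7)
o,t,R,cy=pose(); p=camera_params("wrist"); w=capture("wrist")[:,:,::-1].copy(); cv2.imwrite("pics/w12.png",w)
z=t[2]-.0197+.04
s=proj(p,[np.r_[t[:2],z]])[0]; print(s)
for tol in (25,40,60): 
    c=blob(w,s+[0,-15],tol); u=unproj(p,c,z); v=(np.c_[u,np.full(len(u),z)]-t)@R*1000; print(v.min(0),v.max(0))
cv2.imwrite("pics/c7.png",w[120:420,120:520])
```

```text
t=23.9 tcp [ 593.5 -344.7  106.7] yaw 52.0 gap 0.540 F [-0.9  0.9 -6.5] -> shift [0.575 1.422 0.113] turn 0.0785 q6 -1.60
[316.94434789 331.86188257]
[-20.06965976 -21.8201859  -20.35959998] [ 25.15622811  23.06415385 -20.22554312]
[-20.29969386 -22.04149127 -20.36028364] [ 25.43880718  25.53177721 -20.22470386]
[-20.58750953 -22.20379782 -20.36113508] [ 36.49148246  25.89130876 -20.19193323]
```

View pics/c7.png

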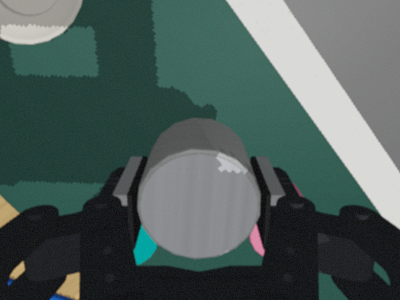

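The large weight is held upright, its centre about 2.5 mm ahead of the TCP. I'll carry it to the long board.

apply_moves(deltas=[0.15,0.35,0,0.03,0.4,0.35,0.7,0,0.06,0.4,0.5,0.95,0,0.0785,0.4,0.575,1,0,0.0785,0.4,0.575,1,0,0.0785,0.4,0.575,1,0,0.0785,0.4])

```text
clock: 24.75
tcp_pos: [0.6185, -0.1752, 0.1081]
ee_rot: [0.547, 0.837, -0.0, 0.0]
force: [0.6, -0.6, -6.2]
finger_gap: 0.546
grasp_force: 63.5
```

Run:
```python
from h import *
go(657.2,-124.3,60,23.7)
```

```text
t=24.8 tcp [ 618.5 -175.2  108.1] yaw 23.7 gap 0.546 F [ 0.6 -0.6 -6.2] -> shift [0.207 0.373 0.32 ] turn -0.0001 q6 -0.87
```

apply_moves(deltas=[0.1,0.18,0,0,0.4,0.19,0.35,0,0,0.4,0.207,0.373,0.1,0,0.4,0.207,0.373,0.2,0,0.4,0.207,0.373,0.3,0,0.4,0.207,0.373,0.32,0,0.4,0.207,0.373,0.32,0,0.4,0.207,0.373,0.32,0,0.4])

```text
clock: 25.75
tcp_pos: [0.6576, -0.1231, 0.0611]
ee_rot: [0.547, 0.837, 0.0, 0.001]
force: [-0.3, 0.1, -6.8]
finger_gap: 0.547
grasp_force: 64.0
```

Run:
```python
from h import *
go(657.2,-124.3,40.2,23.7)
```

```text
t=25.8 tcp [ 657.6 -123.1   61.1] yaw 23.7 gap 0.547 F [-0.3  0.1 -6.8] -> shift [-0.006 -0.006  0.139] turn -0.0000 q6 -0.78
```

apply_moves(deltas=[-0.006,-0.004,0.07,0,0.4,-0.006,-0.004,0.11,0,0.4,-0.006,-0.004,0.13,0,0.4,-0.006,-0.004,0.139,0,0.4,-0.006,-0.004,0.139,0,0.4,-0.006,-0.004,0.139,0,0.4])

```text
clock: 26.5
tcp_pos: [0.6572, -0.1239, 0.0398]
ee_rot: [0.547, 0.837, 0.0, 0.0]
force: [-2.7, 1.1, -2.8]
finger_gap: 0.544
grasp_force: 64.4
```

Contact shows in the force reading, so I'll release and rise straight up.

apply_moves(deltas=[0,0,0,0,0.6,0,0,0,0,0.75,0,0,0,0,0.75,0,0,0,0,0.75,0,0,-0.1,0,0.75,0,0,-0.3,0,0.75,0,0,-0.6,0,0.75,-0.3,0,-0.85,0,0.75,-0.7,0,-1,0,0.75,-0.7,0,-1,0,0.75,-0.7,0,-1,0,0.75])

```text
clock: 27.88
tcp_pos: [0.6991, -0.2198, 0.1897]
ee_rot: [0.547, 0.837, 0.0, -0.0]
force: [0.2, 0.2, 0.1]
finger_gap: 0.754
grasp_force: 0.0
```

Run:
```python
from h import *
go(454.5,60.5,120,0)
p=camera_params("wrist"); w=capture("wrist")[:,:,::-1].copy(); cv2.imwrite("pics/w13.png",w)
s=proj(p,[[.656,-.122,.06]])[0]; print(s)
for tol in(20,30,40): print(rect(unproj(p,blob(w,s,tol),.06)))
x,y=int(s[0]),int(s[1]); y0=max(0,y-90); cv2.imwrite("pics/c8.png",cv2.resize(w[y0:y0+180,x-100:x+100],None,fx=2.5,fy=2.5,interpolation=2))
```

```text
t=27.9 tcp [ 699.1 -219.8  189.7] yaw 23.7 gap 0.754 F [0.2 0.2 0.1] -> shift [ 2.366 -0.742  0.466] turn 0.0658 q6 -0.88
[317.71052964  83.84184932]
[ 657.2 -122.8   44.3   44.1  -66.3]
[ 659.5 -129.    97.7   57.4  -66.3]
[ 659.5 -129.    98.2   57.8  -66.3]
```

View pics/c8.png

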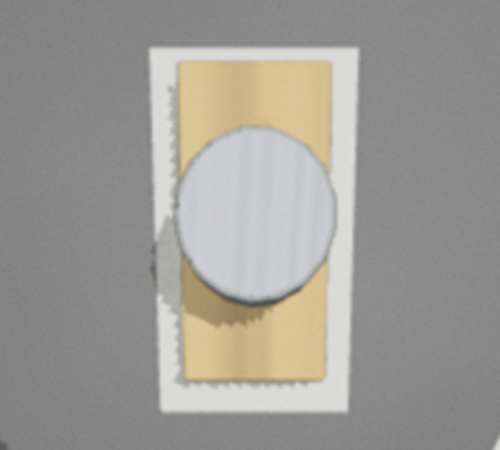

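The large weight stands upright in the middle of the long board, within about 1 mm. Next is the small weight.

apply_moves(deltas=[0.95,-0.3,0,0.0658,0.75,0.95,-0.3,0,0.0658,0.75,0.95,-0.3,0,0.0658,0.75,0.95,-0.3,0.1,0.0658,0.75])

```text
clock: 28.42
tcp_pos: [0.6002, -0.1054, 0.1758]
ee_rot: [0.706, 0.708, 0.001, 0.001]
force: [1.0, -0.8, 0.7]
finger_gap: 0.751
grasp_force: 0.0
```

Run:
```python
from h import *
go(454.5,60.5,120,0)
```

```text
t=28.4 tcp [ 600.2 -105.4  175.8] yaw 0.2 gap 0.751 F [ 1.  -0.8  0.7] -> shift [ 1.11  -0.969  0.369] turn 0.0005 q6 -0.37
```

apply_moves(deltas=[1,-0.9,0.2,0,0.65,1,-0.9,0.2,0,0.65,1,-0.9,0.2,0,0.65,1,-0.9,0.2,0,0.65,1,-0.9,0.2,0,0.65,1,-0.9,0.2,0,0.65], grip_force=50)

```text
clock: 29.18
tcp_pos: [0.4674, 0.0412, 0.1445]
ee_rot: [0.707, 0.707, 0.0, 0.001]
force: [0.4, -0.5, 0.4]
finger_gap: 0.645
grasp_force: 0.0
```

Run:
```python
from h import *
p=camera_params("wrist"); w=capture("wrist")[:,:,::-1].copy(); cv2.imwrite("pics/w14.png",w)
s=proj(p,[[.4535,.0605,.04]])[0]; print(s)
for tol in(20,30,40): print(rect(unproj(p,blob(w,s,tol),.04)))
go(454,61,19.5,0)
```

```text
[298.58677322 211.14688057]
[454.6  63.9  28.6  28.5   6.2]
[454.5  63.9  29.3  29.1   7.8]
[454.5  63.9  29.9  29.4   4.9]
t=29.2 tcp [467.2  41.2 144.5] yaw -0.1 gap 0.651 F [-0.7 -0.5  0. ] -> shift [ 0.132 -0.089  0.833] turn -0.0001 q6 -0.16
```

apply_moves(deltas=[0.138,-0.088,0.1,0,0.65,0.138,-0.088,0.4,0,0.65,0.138,-0.088,0.6,0,0.65,0.138,-0.088,0.74,0,0.65,0.138,-0.088,0.81,0,0.65,0.138,-0.088,0.833,0,0.65,0.138,-0.088,0.833,0,0.65])

```text
clock: 30.1
tcp_pos: [0.4531, 0.0628, 0.0199]
ee_rot: [0.707, 0.707, 0.0, 0.0]
force: [0.7, -0.3, 1.2]
finger_gap: 0.649
grasp_force: 0.0
```

apply_moves(deltas=[0,0,0,0,0.5,0,0,0,0,0.35,0,0,0,0,0.25,0,0,0,0,0.2,0,0,0,0,0.2,0,0,0,0,0.2])

```text
clock: 30.85
tcp_pos: [0.4533, 0.0629, 0.0204]
ee_rot: [0.707, 0.707, 0.001, 0.001]
force: [0.4, 0.3, 5.7]
finger_gap: 0.36
grasp_force: 48.9
```

apply_moves(deltas=[0,0,-0.1,0,0.2,0,0,-0.3,0,0.2,0,0,-0.5,0,0.2,0,0,-0.6,0,0.2,0,0,-0.6,0,0.2,0,0,-0.6,0,0.2])

```text
clock: 31.6
tcp_pos: [0.4521, 0.063, 0.1089]
ee_rot: [0.707, 0.707, -0.0, -0.001]
force: [0.2, -0.1, -4.0]
finger_gap: 0.356
grasp_force: 49.9
```

Run:
```python
from h import *
go(624.7,118,90,-24.8)
o,t,R,cy=pose(); p=camera_params("wrist"); w=capture("wrist")[:,:,::-1].copy(); cv2.imwrite("pics/w15.png",w)
z=t[2]-.0205+.04
s=proj(p,[np.r_[t[:2],z]])[0]; print(s)
for tol in (20,30,40,60): 
    c=blob(w,s+[0,-12],tol); u=unproj(p,c,z); v=(np.c_[u,np.full(len(u),z)]-t)@R*1000; print(v.min(0),v.max(0))
```

```text
t=31.6 tcp [452.1  63.  108.9] yaw 0.0 gap 0.356 F [ 0.2 -0.1 -4. ] -> shift [0.366 1.151 0.124] turn 0.0689 q6 -0.12
[317.35188916 331.88350534]
[-12.94085952 -14.30348138 -19.52225356] [ 16.90477687  15.02455361 -19.47822099]
[-13.11215278 -14.40898591 -19.52264879] [ 17.15161952  15.17136005 -19.47805751]
[-13.22343814 -14.50432087 -19.52278916] [ 17.69282171  15.2716253  -19.47792364]
[-13.5075287  -14.6517154  -19.52305872] [ 30.4001219   15.46009333 -19.47767876]
```

apply_moves(deltas=[0.1,0.35,0,0.03,0.2,0.2,0.7,0,0.06,0.2,0.33,0.95,0,0.0689,0.2,0.366,1,0,0.0689,0.2,0.366,1,0,0.0689,0.2,0.366,1,0,0.0689,0.2])

```text
clock: 32.4
tcp_pos: [0.6016, 0.1175, 0.1092]
ee_rot: [0.842, 0.539, -0.001, -0.0]
force: [0.5, 0.2, -3.0]
finger_gap: 0.358
grasp_force: 50.5
```

Run:
```python
from h import *
go(624.5,117.8,60,-24.8)
```

```text
t=32.4 tcp [601.6 117.5 109.2] yaw -24.8 gap 0.358 F [ 0.5  0.2 -3. ] -> shift [0.066 0.138 0.328] turn 0.0000 q6 0.43
```

apply_moves(deltas=[0.066,0.138,0,0,0.2,0.066,0.138,0.1,0,0.2,0.066,0.138,0.2,0,0.2,0.066,0.138,0.3,0,0.2,0.066,0.138,0.328,0,0.2,0.066,0.138,0.328,0,0.2,0.066,0.138,0.328,0,0.2])

```text
clock: 33.28
tcp_pos: [0.6259, 0.1182, 0.0609]
ee_rot: [0.842, 0.539, 0.0, 0.0]
force: [-0.2, 0.4, -3.5]
finger_gap: 0.355
grasp_force: 50.7
```

Run:
```python
from h import *
go(624.5,117.8,40.6,-24.8)
```

```text
t=33.3 tcp [625.9 118.2  60.9] yaw -24.8 gap 0.355 F [-0.2  0.4 -3.5] -> shift [-0.006 -0.007  0.135] turn 0.0000 q6 0.43
```

apply_moves(deltas=[-0.006,-0.006,0.07,0,0.2,-0.006,-0.006,0.11,0,0.2,-0.006,-0.006,0.13,0,0.2,-0.006,-0.006,0.137,0,0.2,-0.006,-0.006,0.137,0,0.2,-0.006,-0.006,0.137,0,0.2])

```text
clock: 34.02
tcp_pos: [0.6242, 0.1178, 0.0404]
ee_rot: [0.842, 0.539, -0.0, -0.0]
force: [-4.5, -0.4, 5.6]
finger_gap: 0.361
grasp_force: 51.5
```

apply_moves(deltas=[0,0,0,0,0.45,0,0,0,0,0.6,0,0,0,0,0.6,0,0,0,0,0.6,0,0,-0.1,0,0.6,0,0,-0.3,0,0.6,0,0,-0.6,0,0.6,-0.3,0,-0.85,0,0.6,-0.7,0,-1,0,0.6,-0.7,0,-1,0,0.6,-0.7,0,-1,0,0.6])

```text
clock: 35.4
tcp_pos: [0.5804, 0.0226, 0.1904]
ee_rot: [0.843, 0.539, 0.0, 0.0]
force: [-0.3, 0.2, -0.6]
finger_gap: 0.6
grasp_force: 0.0
```

Run:
```python
from h import *
go(454.5,60.5,120,0)
p=camera_params("wrist"); w=capture("wrist")[:,:,::-1].copy(); cv2.imwrite("pics/w16.png",w)
s=proj(p,[[.6247,.1195,.06]])[0]
for tol in(15,20,30): print("w",rect(unproj(p,blob(w,s,tol),.06)))
x,y=int(s[0]),int(s[1]); y0=max(0,y-80)
sd=capture("side")[:,:,::-1].copy(); cv2.imwrite("pics/side5.png",sd)
m=((w.min(2)>150)&(np.ptp(w,axis=2)<25)).astype(np.uint8)
for c in cv2.findContours(m,0,1)[0]:
    if 1500<cv2.contourArea(cv2.convexHull(c)): print("white",rect(unproj(p,c[:,0],.002)))
cv2.imwrite("pics/c9.png",np.hstack([cv2.resize(w[y0:y0+160,x-100:x+100],(400,320),interpolation=2),cv2.resize(sd[150:350,300:550],(400,320),interpolation=2)]))
```

```text
t=35.4 tcp [580.4  22.6 190.4] yaw -24.8 gap 0.600 F [-0.3  0.2 -0.6] -> shift [-0.123 -0.868  0.469] turn -0.0690 q6 0.27
w [624.2 118.   28.1  28.1  15.9]
w [624.2 118.   28.6  28.5  15.4]
w [624.4 117.8  29.3  28.9  77.4]
white [ 665.7 -117.4  120.6   50.5  -66.2]
white [625.6 120.3  71.5  70.7 -24.8]
white [428.9 228.8  34.3  33.4  -7.2]
white [768.1 -71.5 409.4  51.4  90. ]
white [508.8  43.  432.1  25.7 -90. ]
```

View pics/c9.png

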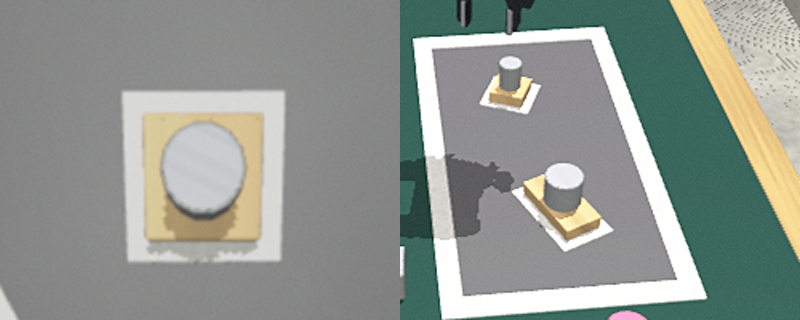

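Both boards sit square on their cards with the weights upright in the middle, and the arm is clear. I'll hand it in.

```bash
python3 -c "
from cell import ctrl
print(ctrl.sign_off())"
```

```text
the job is handed in; nothing more can be done
None
```

The job is handed in after about 35 s: each board lies square within about 1.5 mm of its card's centre, with the right round weight upright within about 2 mm of the board's centre. I never touched the square weights, jar, dish or look-alikes.

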